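# Lift the hot egg with the tongs

## Robot

A 7-joint arm with a two-finger parallel gripper is mounted at the origin on the work surface; the furniture and walls round the work are solid. World frame = base frame: x ahead of the robot, y to its left, z up, the work surface at z = 0. Lengths are in m, angles in rad, forces in N, time in s.
With the tool pointing down it reaches from about 0.35 to 0.9 m from the base axis. Payload 8.1 kg.
Tool frame: the origin (TCP) lies on the front face of the gripper's body, between the roots of the fingers; the fingertips stand 66 mm ahead of it and the grasp point (between the pads) lies 47 mm ahead of it (arm.finger_overhang is the distance from the TCP to the fingertips, in m); z points along the fingers, y is the line along which they close (so a half turn about z gives the same grasp; the last joint's range is limited). The gripper opens to 92 mm and grips with 3 to 60 N. Pads are 19 mm wide; open, the fingers measure 130 mm over their backs; the gripper's body (75 mm by 190 mm) begins 47 mm behind the grasp point.
Start: joints at [1.124, 0.434, 0.025, 1.573, -0.012, 1.134, -0.075], TCP at [0.211, -0.588, 0.292] pointing down, gripper open.
Joint ranges: [-2.62, 2.62], [-0.44, 2.09], [-1.27, 1.32], [0.08, 2.57], [-1.32, 4.46], [0.12, 2], [-2.74, 2.74]. Speed limits (rad/s): [2.22, 2.22, 3.01, 3.01, 3.14, 3.14, 3.14].

## Interface

Orientations are given as a rotation vector (axis times angle).
In Python, from cell import readout, cams, workorder, spotter, arm gives the robot as it stands.
- The arm moves only by the tool shift_gripper, called after "Call:" by a JSON object that holds its "method" and its "body", one argument or row to a line. Schema: {"type":"object","properties":{"motion":{"type":"array","items":{"type":"array","items":{"type":"array","items":{"type":"number"},"minItems":5,"maxItems":5},"minItems":1,"maxItems":10},"minItems":1,"maxItems":1},"squeeze":{"type":"number"},"only":{"type":"string"},"quiet":{"type":"boolean"},"lines":{"type":"string"}},"required":["motion"],"additionalProperties":false}. motion is a list that holds a single list of rows (three levels of brackets), with 1 to 10 rows, each of 5 numbers: dx, dy, dz in shares of the most that a row can go, 1 being 50 mm, then a turn about the tool's z in shares of pi rad (1.0 is pi rad), then the opening from 0.0 (shut) to 1.0 (fully open); each row shifts and turns the commanded pose from where the row before left it, along the tool's axes as they then stand; what a row does not reach is not made up. A row lasts 1/10 s, in which the tool goes at most 0.05 m and 0.15 rad, less where a joint would pass 70% of its speed; a pose out of reach is approached as far as the arm can. The fingers move at their own pace and stop on an object; squeeze is the grip in N (left out, the last holds). Time passes only in rows, so rows that do not move let the fingers close. The tool returns the time, the measured TCP pose, the force, the opening and the grip force at its end. only (a regular expression) keeps the lines of the reply that match it, lines (a string "A,B") keeps lines A to B, and quiet returns only ok. Input that does not fit is refused with a message, and nothing moves.
- readout.observe(): the state, without advancing time (a new reading comes with each control period).
- cams.get_image(name): name is "side" or "top" or "wrist"; returns a dict with "image" (420x560x3 uint8, blue, green, red), "fx", "fy", "cx", "cy" (pixels), "cam_to_world" (4x4, takes a point from camera to world coordinates); the wrist camera has in their place "mount" (4x4, takes a point from camera to tool coordinates, whose origin is the TCP and whose axes are the flange's). Camera axes: x right, y down, z forward; pixel columns grow to the right and rows downward; lengths in m; the calibration is good to about 2 mm. A picture is of the moment at which its call begins: read the wrist's pose just before it. There is no depth.
- workorder.sign_off(): hands the job in; it is judged then, once.
Trained networks look in a picture, given as the dict that the camera call returned (one of the last four; its "shot" number tells which), for a name from the list of things; names that differ only in an ending like _2 or _b are one class to them, and where a whole thing is asked for, a point or a joint stands for the part that bears it (a point fixed in the world has none). Each returns a list of dicts, best first, with "score" (0 to 1); they miss things now and then, are a little off and sometimes report something else, mostly with a low value. They report only what shows in the picture. A call takes as long as a camera call.
- spotter.boxes_of(picture, name): "centre" ([x, y, z] in m, in the coordinates of the camera as it stood for that picture, good to about 4 mm: the middle of the surface that is visible of it).
The state is a dict: "clock": time; "joints": joint angles; "dq": joint speeds; "joint_efforts": joint torques, N m; "position": TCP position; "ee_rot": TCP orientation; "force": force on the tool from outside, world axes, zero at the start; "ft_torque": the same for the moment, N m; "width": opening from 0.0 (shut) to 1.0 (fully open); "gripper_force": force on a finger pad.
Only numpy, scipy, OpenCV 4.12 (cv2) and the standard library are available. Lean on these libraries where they do the work, as an engineer would, in place of code of your own. Each camera call takes 0.05 s, during which the arm holds its last target. There are 200 camera calls.

## Task

The last egg in the egg cooker is hot: pick up the egg tongs, squeeze them gently on that egg and lift it out of its nest in the rack. Finish while still holding it still in the squeezed tongs, a few centimetres straight above the empty egg cup, to drip off; never touch the egg with the gripper, and leave both egg cups, the salt shaker and the spoon where they stand.

Things in the scene. Friction and masses are not known exactly. Their poses are not given: they have to be found in the camera images.
- tongs: Sprung egg tongs lying on their side, 270 mm long, 90 g: two steel strips joined at a teal spring end, teal grips in the middle, an open teal wire loop (jaw) at each tip. Origin on the worktop under the middle of the grips; x from spring end to jaws, y from right to left arm, z up. The frame turns with the right arm; as built x is the centre line of the open tongs.
- tongs_grip (a point): Point midway between the two teal grips (58 mm long, 22 mm tall, 5 to 27 mm above the underside), 16 mm above the underside. Over the outsides of the grips the tongs measure 58 mm open and about 36 mm when the jaws hold the egg; pinch them there from both sides. The tongs balance at this point.
- tongs_pivot (a point): Pivot at the tongs' spring end, 16 mm above the underside, 115 mm behind tongs_grip. Each arm turns about it by half of the joint value against the middle line.
- jaw_left (a point): Centre of the left jaw: an upright wire loop 32 mm across (opening 20 mm, wire 6 mm), 209 mm ahead of the pivot, 16 mm above the underside, so the loops are the lowest part. The egg's side bulges into the loops. The tongs' mouth is midway between jaw_left and jaw_right.
- jaw_right (a point): Centre of the right jaw, a loop like the left. Open, the loop centres are 84 mm apart (78 mm clear between them); holding the egg about 44 mm. Squeezing the grips by 1 mm brings the jaws 1.8 mm together.
- tongs_left (a joint): How far the tongs are squeezed, rad: 0 open, about 0.19 on the egg, 0.36 the stop. A spring opens them: about 7 N at the grips to start, 9 N when the jaws are on the egg. Until the jaws meet the egg the spring alone presses the tongs into the gripper, so move them smoothly.
- egg: Brown hen's egg, about 59 mm long and 42 to 47 mm thick, 58 g, standing on its blunt end in a nest of the cooker, the only egg there. Each jaw presses on it with about half the grip force left over from the spring; it cracks at some 40 N from each side, so grip the tongs with 20 to 50 N. The body's origin lies on its side: use egg_middle.
- egg_middle (a point): Middle of the hot egg, about 88 mm above the worktop while it stands in its nest: 28 mm below the egg's top and 21 mm above the nest's rim. The best height for the jaws is here or up to 5 mm higher.
- cooker: Electric egg cooker, fixed: round white base 172 mm across, open on top, with a black rack of three ring nests at 44 mm from its axis. Origin on its axis at the worktop. Its rack rim is 60 mm and its nests' rims are 67 mm high; nothing on it but the egg is higher.
- cooker_nest (a point): Centre of the rim of the nest that holds the egg, 67 mm above the worktop. The nest is a ring of 34 mm inner and 41 mm outer diameter; the egg sinks 8 mm into it. The other two nests are empty.
- cup: Empty white egg cup with a blue band, 58 mm tall, 49 mm wide, loose. Origin under its centre on the worktop.
- cup_mouth (a point): Centre of the empty cup's rim, 58 mm above its underside.
- served_cup: Second egg cup, alike, at the back, with an egg already in it; together about 100 mm tall. Origin under its centre. To be left alone.
- salt: Glass salt shaker with a grey top, 44 mm wide, 90 mm tall, at the back. Origin under its centre. To be left alone.
- spoon: Steel teaspoon lying at the back, 201 x 43 x 14 mm, origin under its middle. To be left alone.

How it is judged:
By the outcome, as a careful person would: the job done as asked, in the order asked, and still so for the second after the job is handed in, while the arm keeps its last pose, push and grip.
It also fails if it takes over 48 s, if anything falls off the work surface, if the arm or the gripper's body presses on something with over 40 N, if the wrist force passes 120 N, or if a joint passes its speed limit or range.

## Working session

There is one attempt and no reset: what is moved stays moved. The work goes in short steps, Python scripts to look and compute and a tool call to move; the robot and the scene stay as the last step left them, time stands still between calls to the robot, and variables do not carry over. Pictures are saved under pics/ and viewed, at most 10 in all, crops included, and the job is handed in when it is done.

```bash
mkdir -p pics
```

Create h.py:
```python
import numpy as np, cv2
from scipy.spatial.transform import Rotation as R
from cell import readout, cams, workorder, spotter, arm
def shot(n):
    s=readout.observe(); p=cams.get_image(n)
    if n=='wrist':
        T=np.eye(4); T[:3,:3]=R.from_rotvec(s['ee_rot']).as_matrix(); T[:3,3]=s['position']
        M=T@np.array(p['mount'])
    else: M=np.array(p['cam_to_world'])
    return p,M
def find(p,M,names,k=2):
    for n in names:
        for d in spotter.boxes_of(p,n)[:k]:
            c=np.r_[d['centre'],1]; w=(M@c)[:3]
            print(n,round(d['score'],2),w.round(4),'px',round(p['fx']*c[0]/c[2]+p['cx']),round(p['fy']*c[1]/c[2]+p['cy']))
def proj(p,M,w):
    c=np.linalg.inv(M)@np.r_[w,1]; return p['fx']*c[0]/c[2]+p['cx'],p['fy']*c[1]/c[2]+p['cy']
def ray(p,M,u,v,z):
    d=M[:3,:3]@np.array([(u-p['cx'])/p['fx'],(v-p['cy'])/p['fy'],1]); o=M[:3,3]
    return o+d*(z-o[2])/d[2]
```

Run:
```python
from h import *
s=readout.observe();print(s)
N=['tongs','tongs_grip','tongs_pivot','jaw_left','jaw_right','egg','cooker','cup','served_cup','salt','spoon']
ims=[]
for n in['top','side']:
    p,M=shot(n);print(n,M[:3,3]);find(p,M,N);ims.append(p['image'])
cv2.imwrite('pics/a.png',ims[0]);cv2.imwrite('pics/b.png',ims[1])
```

```text
{'clock': 0.0, 'joints': array([ 1.12441053,  0.43522465,  0.02494541,  1.57408693, -0.01158662,
        1.13395609, -0.07504986]), 'dq': array([ 1.67278203e-03,  1.66789030e-04,  4.94895564e-04,  5.78430554e-04,
        3.38201988e-04, -3.35654403e-04, -9.81638873e-05]), 'joint_efforts': array([-2.51520243e-05, -6.67864037e+01,  9.85065512e-01, -3.14471555e+01,
       -6.05015131e-02,  4.26323642e-02,  1.27686194e-04]), 'position': array([ 0.2104932 , -0.58807053,  0.29144745]), 'ee_rot': array([-3.09383547e+00, -5.37126528e-01,  6.25988033e-04]), 'force': array([-0.38577818, -0.13216152,  0.22700251]), 'ft_torque': array([ 0.03430408,  0.0166457 , -0.01374443]), 'gripper_force': 0.0, 'width': 0.9988211925828703}
top [ 3.32676366e-01 -1.83527049e-05  1.18638174e+00]
tongs 0.74 [ 0.4829 -0.2595  0.1036] px 405 235
tongs 0.69 [ 0.4698 -0.0294  0.0292] px 289 248
tongs_grip 0.91 [ 0.4695 -0.028   0.027 ] px 289 248
tongs_pivot 0.68 [ 0.4662 -0.0295  0.0257] px 289 250
jaw_left 0.46 [0.4888 0.0189 0.0268] px 266 240
jaw_right 0.85 [ 0.4693 -0.0272  0.0275] px 288 249
egg 0.72 [ 0.4839 -
[... 320 characters left out ...]
-0.0234  0.0188] px 317 231
tongs_grip 0.7 [ 0.4655 -0.0275  0.0212] px 318 229
tongs_pivot 0.93 [ 0.4688 -0.0259  0.0165] px 316 231
tongs_pivot 0.21 [ 0.5276 -0.2448  0.044 ] px 310 169
jaw_left 0.7 [0.4719 0.0141 0.0193] px 312 241
jaw_right 0.97 [ 0.4683 -0.0215  0.0226] px 316 230
egg 0.62 [0.5645 0.2639 0.0384] px 248 310
egg 0.56 [ 0.4796 -0.2486  0.0994] px 327 154
cooker 0.87 [ 0.5286 -0.2437  0.0427] px 309 169
cup 0.86 [0.5676 0.2589 0.0379] px 247 308
cup 0.22 [ 0.4669 -0.0204  0.0194] px 317 231
served_cup 0.65 [0.7002 0.0335 0.062 ] px 221 220
salt 0.76 [ 0.7116 -0.0996  0.0521] px 233 190
spoon 0.92 [0.726  0.2131 0.0078] px 187 288
spoon 0.68 [0.4718 0.0135 0.021 ] px 312 240
```

View pics/a.png

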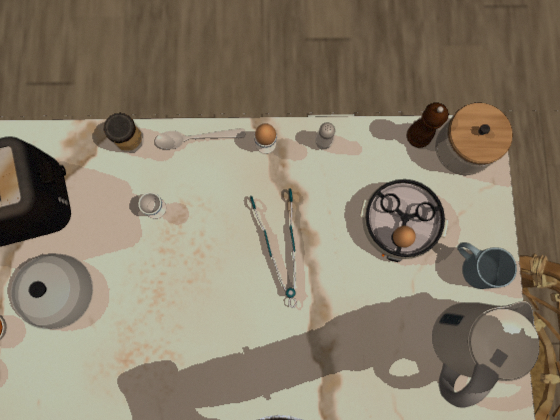

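View pics/b.png

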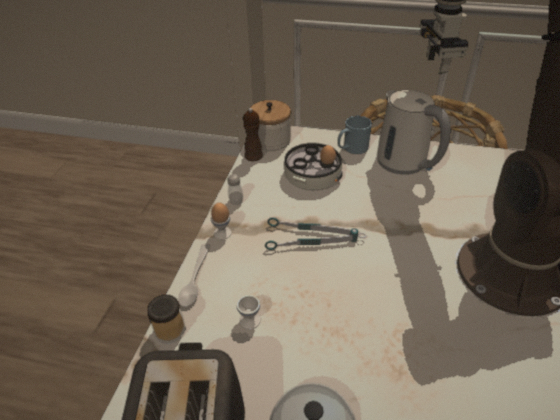

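Top view: the spring end of the tongs is at about (290,293), the jaws at (251,202) and (289,196), and the grips at (268,243) and (292,243). The egg is at (404,237) in the near nest of the cooker, centred at (404,218). The empty cup is at (151,206), and the kettle at (480,340) is close to the near-right side, so I'll go high first. The side view agrees.

The rows are not in the units I measure in: shifts go in shares of 50 mm and turns go in shares of pi rad. I convert before sending: -0.03 m is -0.6, -0.028 m is -0.56.

Call:
{"method": "shift_gripper", "body": {
  "motion": [
    [[0,0,-0.6,0,1],[0,0,-0.6,0,1],[0.5,-0.56,0,0,1],[0.5,-0.56,0,0,1],[0.5,-0.56,0,0,1],[0.5,-0.56,0,0,1],[0.5,-0.56,0,0,1],[0.5,-0.56,0,0,1],[0.5,-0.56,0,0,1],[0.5,-0.56,0,0,1]]
  ]
}}

```text
clock: 2.2
position: [0.3238, -0.3087, 0.3525]
ee_rot: [3.095, 0.537, 0.0]
force: [1.1, -0.3, -0.1]
width: 0.996
gripper_force: 0.0
```

Call:
{"method": "shift_gripper", "body": {
  "motion": [
    [[0.5,-0.56,0,0,1],[0.5,-0.56,0,0,1],[0.5,-0.56,0,0,1],[0.5,-0.56,0,0,1],[0.5,-0.56,0,0,1],[0.5,-0.56,0,0,1],[0.5,-0.56,0,0,1],[0.5,-0.56,0,0.0191,1],[0,0,0,0.0223,1],[0,0,0,0,1]]
  ]
}}

```text
clock: 3.2
position: [0.4365, -0.0309, 0.3523]
ee_rot: [3.123, 0.337, 0.0]
force: [0.3, -0.8, 0.2]
width: 1.002
gripper_force: 0.0
```

Run:
```python
from h import *
N=['tongs','tongs_grip','tongs_pivot','jaw_left','jaw_right','egg','cooker']
s=readout.observe();print(s['position'],R.from_rotvec(s['ee_rot']).as_matrix()[:,0])
p,M=shot('wrist');print(np.array(p['mount']).round(3),p['fx']);find(p,M,N)
cv2.imwrite('pics/c.png',p['image']); np.savez('c.npz',M=M,K=[p['fx'],p['fy'],p['cx'],p['cy']])
```

```text
[ 0.43647255 -0.03094072  0.35226725] [9.76999260e-01 2.13242665e-01 1.08061659e-04]
[[ 0.    -0.955 -0.296  0.08 ]
 [ 1.     0.    -0.     0.001]
 [ 0.001 -0.296  0.955 -0.093]
 [ 0.     0.     0.     1.   ]] 338.75736060780486
tongs 0.64 [ 0.478  -0.0311  0.0264] px 290 137
tongs_grip 0.67 [ 0.481  -0.0263  0.0272] px 287 133
tongs_pivot 0.9 [ 0.484  -0.0292  0.029 ] px 290 132
jaw_left 0.84 [0.4918 0.0209 0.0222] px 251 116
jaw_right 0.55 [ 0.4807 -0.0312  0.0286] px 291 135
egg 0.9 [ 0.4859 -0.2483  0.1033] px 498 182
egg 0.33 [0.5006 0.0176 0.0314] px 254 109
cooker 0.94 [ 0.5323 -0.2575  0.0434] px 490 134
```

View pics/c.png

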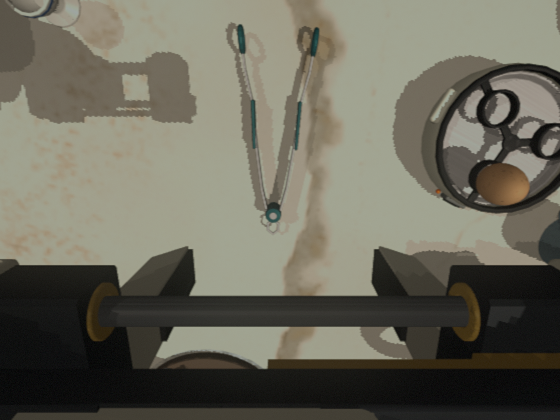

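Wrist view: pivot (273,213), jaws (240,39) and (315,42), grips around (253,124) and (299,125), egg (503,185). I'll refine this by segmenting the teal parts and triangulating them with the top view.

Add to h.py:
```python
def teal(p,roi):
    im=p['image']; h=cv2.cvtColor(im,cv2.COLOR_BGR2HSV)
    m=((h[...,0]>78)&(h[...,0]<105)&(h[...,1]>90)&(h[...,2]>25)).astype(np.uint8)
    k=np.zeros_like(m); x0,y0,x1,y1=roi; k[y0:y1,x0:x1]=1; m*=k
    m=cv2.morphologyEx(m,cv2.MORPH_CLOSE,np.ones((3,3)))
    n,l,s,c=cv2.connectedComponentsWithStats(m)
    return [(c[i].round(1),s[i]) for i in range(1,n) if s[i][4]>8]
def tri(a,b):
    # a,b: (p,M,u,v)
    A=[];B=[]
    for p,M,u,v in(a,b):
        d=M[:3,:3]@np.array([(u-p['cx'])/p['fx'],(v-p['cy'])/p['fy'],1]); d/=np.linalg.norm(d)
        P=np.eye(3)-np.outer(d,d);A.append(P);B.append(P@M[:3,3])
    x=np.linalg.lstsq(np.vstack(A),np.hstack(B),rcond=None)[0]
    return x.round(4), np.linalg.norm(np.vstack(A)@x-np.hstack(B)).round(4)
```

Run:
```python
from h import *
w,Mw=shot('wrist'); t,Mt=shot('top')
for n,p,M,r in(('w',w,Mw,(200,10,350,240)),('t',t,Mt,(235,180,310,310))):
    print(n)
    for c,s in teal(p,r): print(c,s,ray(p,M,*c,0.02).round(4))
```

```text
w
[239.4  38.3] [237  25   6  27 118] [0.5724 0.0476 0.02  ]
[312.9  40.8] [310  28   7  27 111] [ 0.5876 -0.0349  0.02  ]
[251.4 119.3] [250 100   3  47  85] [0.4874 0.0177 0.02  ]
[296.3 123.5] [294 102   6  47  70] [ 0.4941 -0.0368  0.02  ]
[271.8 213.4] [265 208  14  13  73] [ 0.3746 -0.0309  0.02  ]
t
```

Run:
```python
from h import *
t,Mt=shot('top'); t['image']=cv2.imread('pics/a.png')
c=np.load('c.npz');K=c['K'];w=dict(fx=K[0],fy=K[1],cx=K[2],cy=K[3]);Mw=c['M']
for q,s in teal(t,(235,180,310,310)): print(q,s,ray(t,Mt,*q,0.02).round(4))
P={'jl':((239.4,38.3),(251,202)),'jr':((312.9,40.8),(290,195.5)),'pv':((271.8,213.4),(290.5,293.5))}
for k,(a,b) in P.items(): print(k,tri((w,Mw,*a),(t,Mt,*b)), ray(t,Mt,*b,.02))
```

```text
[290.2 194.8] [289 189   3  12  24] [ 0.588  -0.0339  0.02  ]
[252.5 202. ] [251 197   4  11  20] [0.5731 0.0485 0.02  ]
[292.1 237.6] [290 227   5  24  28] [ 0.4936 -0.0362  0.02  ]
[267.4 242.6] [264 231   7  25  31] [0.4836 0.0171 0.02  ]
[290.  292.3] [286 288   9   9  44] [ 0.3773 -0.0294  0.02  ]
jl (array([0.5752, 0.0518, 0.0063]), np.float64(0.0013)) [0.57312908 0.05173994 0.02      ]
jr (array([ 0.5933, -0.0344, -0.0115]), np.float64(0.0001)) [ 0.58639622 -0.03345334  0.02      ]
pv (array([ 0.3748, -0.03  ,  0.0196]), np.float64(0.0006)) [ 0.37478225 -0.03038985  0.02      ]
```

In the tool's units: 0.03 m is 0.6, 0.02 m is 0.4, 0.035 rad / 3.1416 = 0.0111.

Call:
{"method": "shift_gripper", "body": {
  "motion": [
    [[0,0,0,0.0111,1],[0.28,-0.06,0.4,0,1],[0.28,-0.06,0.6,0,1],[0.28,-0.06,0.6,0,1],[0.27,-0.06,0.6,0,1],[0,0,0.6,0,1],[0,0,0.6,0,1],[0,0,0.4,0,1],[0,0,0.2,0,1],[0,0,0,0,1]]
  ]
}}

```text
clock: 4.75
position: [0.4883, -0.0102, 0.1513]
ee_rot: [-3.129, -0.281, 0.003]
force: [-0.3, 0.3, -0.2]
width: 1.0
gripper_force: 0.0
```

Run:
```python
from h import *
s=readout.observe();print(s['position'],R.from_rotvec(s['ee_rot']).as_matrix()[:,0])
p,M=shot('wrist')
for c,s in teal(p,(0,0,560,420)): print(c,s,ray(p,M,*c,0.02).round(4))
cv2.imwrite('pics/d.png',p['image'])
```

```text
[ 0.4882552  -0.01022561  0.15129447] [ 0.98404173  0.17792589 -0.00206075]
[350.4  77.6] [342  54  17  50 588] [ 0.589  -0.0348  0.02  ]
[214.9  80.7] [207  57  17  47 518] [0.5722 0.0476 0.02  ]
[322.3 221.2] [318 186  10  77 279] [ 0.4935 -0.0377  0.02  ]
[245.1 246.5] [242 232   7  31 116] [0.4647 0.0129 0.02  ]
[283.9 356.6] [274 354  21   5  70] [ 0.375  -0.0318  0.02  ]
```

View pics/d.png

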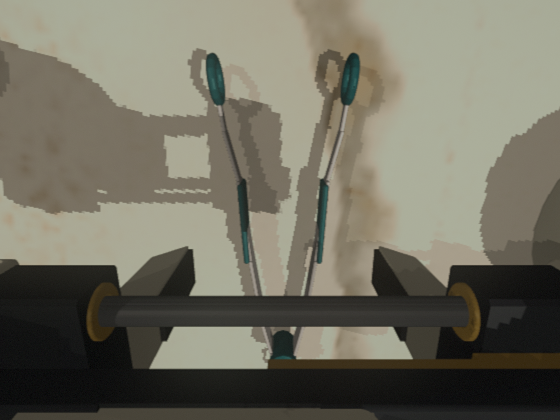

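The view agrees with the earlier estimate: the grips, at (245,220) and (322,221), lie centred between the fingers. I'll descend and close gently, stopping on position.

In the tool's units: 0.025 m is 0.5, 0.02 m is 0.4.

Call:
{"method": "shift_gripper", "body": {
  "motion": [
    [[0,0.01,0.5,0,1],[0,0,0.5,0,1],[0,0,0.4,0,1],[0,0,0.21,0,1],[0,0,0,0,0.8],[0,0,0,0,0.7],[0,0,0,0,0.64],[0,0,0,0,0.62],[0,0,0,0,0.60],[0,0,0,0,0.58]]
  ],
  "squeeze": 25
}}

```text
clock: 5.8
position: [0.4895, -0.0106, 0.0723]
ee_rot: [3.129, 0.28, 0.002]
force: [0.7, 0.4, 3.5]
width: 0.592
gripper_force: 8.2
```

Call:
{"method": "shift_gripper", "body": {
  "motion": [
    [[0,0,0,0,0.58],[0,0,0,0,0.58],[0,0,0,0,0.58]]
  ]
}}

```text
clock: 6.1
position: [0.4896, -0.0106, 0.0722]
ee_rot: [3.129, 0.28, 0.002]
force: [0.8, 0.0, 6.8]
width: 0.578
gripper_force: 8.7
```

Run:
```python
from h import *
p,M=shot('wrist')
for c,s in teal(p,(0,0,560,420)): print(c,s,ray(p,M,*c,0.02).round(4))
```

```text
[376.7  67.5] [ 361   29   32   80 1822] [ 0.5885 -0.0312  0.02  ]
[189.2  68.6] [ 175   35   31   73 1368] [0.5748 0.0424 0.02  ]
[230.8 259.6] [223 223  16  73 813] [0.4946 0.0149 0.02  ]
[336.7 262.7] [330 230  14  65 546] [ 0.5019 -0.0347  0.02  ]
[234.1 332.4] [231 327   7  13  77] [0.4546 0.0078 0.02  ]
[331.5 332.8] [329 327   6  12  65] [ 0.4632 -0.0409  0.02  ]
```

In the tool's units: -0.025 m is -0.5, -0.02 m is -0.4.

Call:
{"method": "shift_gripper", "body": {
  "motion": [
    [[0,0,-0.1,0,0.58],[0,0,-0.2,0,0.58],[0,0,-0.4,0,0.58],[0,0,-0.5,0,0.58],[0,0,-0.5,0,0.58],[0,0,-0.5,0,0.58],[0,0,-0.5,0,0.58],[0,0,-0.4,0,0.58],[0,0,-0.2,0,0.58],[0,0,0,0,0.58]]
  ]
}}

```text
clock: 7.15
position: [0.4892, -0.0107, 0.238]
ee_rot: [3.129, 0.28, 0.003]
force: [-0.3, -0.5, -0.6]
width: 0.581
gripper_force: 6.8
```

Run:
```python
from h import *
s=readout.observe();print(s['joints'].round(2),R.from_rotvec(s['ee_rot']).as_matrix()[:,0])
p,M=shot('wrist')
z=s['position'][2]-.0722+.02
for c,s in teal(p,(0,0,560,420)): print(c,s,ray(p,M,*c,z).round(4))
t,Mt=shot('top');find(t,Mt,['egg','cooker','cup','served_cup']);sd,Ms=shot('side');find(sd,Ms,['egg','cooker','cup'])
# egg by colour in top
def brown(p,roi):
    h=cv2.cvtColor(p['image'],cv2.COLOR_BGR2HSV); x0,y0,x1,y1=roi
    m=((h[...,0]<18)&(h[...,1]>110)&(h[...,2]>60)).astype(np.uint8); k=np.zeros_like(m);k[y0:y1,x0:x1]=m[y0:y1,x0:x1]
    n,l,st,c=cv2.connectedComponentsWithStats(k); i=1+np.argmax(st[1:,4]); return c[i],st[i]
a=brown(t,(385,215,425,255)); b=brown(sd,(312,138,345,172)); print(a,b, tri((t,Mt,*a[0]),(sd,Ms,*b[0])))
cv2.imwrite('pics/e.png',np.hstack([cv2.resize(t['image'][170:280,340:470],None,fx=3,fy=3),cv2.resize(sd['image'][120:230,270:400],None,fx=3,fy=3)]))
```

```text
[ 0.27  0.31 -0.45  1.94  0.17  0.92 -1.65] [0.98410284 0.17758639 0.00216092]
[190.3  69.7] [ 175   29   32   80 1671] [0.5741 0.0418 0.1858]
[377.1  66.4] [ 361   29   32   80 1732] [ 0.5886 -0.0314  0.1858]
[229.8 240.5] [229 237   2   8  10] [0.5039 0.0165 0.1858]
[231.7 265.3] [230 257   6  14  37] [0.4914 0.014  0.1858]
[229.8 291.4] [228 288   5   6  14] [0.4773 0.013  0.1858]
[234.2 332.1] [231 327   7  12  72] [0.4545 0.0077 0.1858]
[331.6 332.9] [329 327   6  12  63] [ 0.4628 -0.041   0.1858]
egg 0.91 [ 0.485  -0.2592  0.1082] px 405 234
cooker 0.95 [ 0.5328 -0.2741  0.0399] px 403 216
cup 0.96 [0.5657 0.2609 0.035 ] px 153 205
served_cup 0.57 [0.7051 0.0183 0.088 ] px 265 134
served_cup 0.16 [ 0.5299 -0.275   0.0411] px 404 218
egg 0.67 [ 0.4716 -0.2503  0.099 ] px 330 154
cooker 0.7 [ 0.5726 -0.2562  0.0463] px 295 164
cooker 0.65 [ 0.4374 -0.02    0.1835] px 331 182
cup 0.76 [0.5627 0.2614 0.0418] px 249 309
cup 0.49 [ 0.4715 -0.2514  0.099 ] px 330 154
(array([403.67029973, 236.30790191]), array([393, 226,  22,  21, 367], dtype=int32)) (array([329.92307692, 154.16153846]), array([326, 146,  10,  17, 130], dtype=int32)) (array([ 0.4779, -0.2603,  0.0927]), np.float64(0.0066))
```

View pics/e.png

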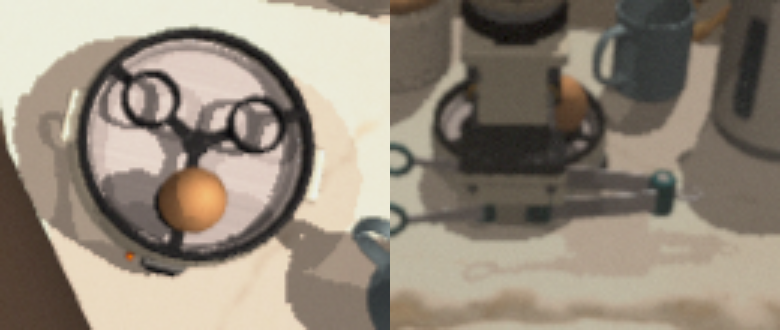

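Left crop: the top view with the egg in the near nest. Right crop: the side view, where the tongs hang level and the gripper half hides the egg. I'll triangulate the egg from the unobstructed views.

Run:
```python
from h import *
t,Mt=shot('top');sd,Ms=shot('side')
c=np.load('c.npz');K=c['K'];w=dict(fx=K[0],fy=K[1],cx=K[2],cy=K[3]);Mw=c['M']
def brown(im,roi):
    h=cv2.cvtColor(im,cv2.COLOR_BGR2HSV); x0,y0,x1,y1=roi
    m=((h[...,0]<18)&(h[...,1]>110)&(h[...,2]>50)).astype(np.uint8); k=np.zeros_like(m);k[y0:y1,x0:x1]=m[y0:y1,x0:x1]
    n,l,st,c=cv2.connectedComponentsWithStats(k); i=1+np.argmax(st[1:,4]); s=st[i]; return (s[0]+(s[2]-1)/2,s[1]+(s[3]-1)/2),s
V=[('t',t,Mt,'a',(385,215,425,255)),('s',sd,Ms,'b',(312,138,345,172)),('w',w,Mw,'c',(465,150,540,220))]
L=[]
for n,p,M,f,r in V:
    q,s=brown(cv2.imread(f'pics/{f}.png'),r); print(n,q,s,ray(p,M,*q,.088).round(4)); L.append((p,M,*q))
print(tri(L[0],L[1]),tri(L[1],L[2]),tri(L[0],L[2]))
```

```text
t (np.float64(403.5), np.float64(236.0)) [393 226  22  21 372] [ 0.4839 -0.2611  0.088 ]
s (np.float64(328.0), np.float64(154.5)) [321 146  15  18 204] [ 0.479  -0.2634  0.088 ]
w (np.float64(502.0), np.float64(183.5)) [ 476  163   53   42 1715] [ 0.4837 -0.2633  0.088 ]
(array([ 0.4811, -0.2605,  0.0903]), np.float64(0.0035)) (array([ 0.4815, -0.267 ,  0.0843]), np.float64(0.003)) (array([ 0.4837, -0.2603,  0.092 ]), np.float64(0.0006))
```

In the tool's units: 0.021 m is 0.42, -0.013 m is -0.26.

Call:
{"method": "shift_gripper", "body": {
  "motion": [
    [[-0.12,0.2,0,0,0.58],[-0.24,0.38,0,0,0.58],[-0.26,0.42,0,0,0.58],[-0.26,0.42,0,0,0.58],[-0.26,0.42,0,0,0.58],[-0.26,0.42,0,0,0.58],[-0.26,0.42,0,0,0.58],[-0.254,0.4,0,0,0.58],[-0.16,0.3,0,0,0.58],[0,0,0,0,0.58]]
  ]
}}

```text
clock: 8.75
position: [0.4152, -0.1985, 0.2366]
ee_rot: [3.129, 0.273, -0.001]
force: [1.0, 0.4, -2.0]
width: 0.577
gripper_force: 6.8
```

Call:
{"method": "shift_gripper", "body": {
  "motion": [
    [[0,0,0,0.0159,0.58],[0,0,0,0.0318,0.58],[0,0,0,0.0382,0.58],[0,0,0,0.0382,0.58],[0,0,0,0.0382,0.58],[0,0,0,0.0382,0.58],[0,0,0,0.0382,0.58],[0,0,0,0.0382,0.58],[0,0,0,0.0302,0.58],[0,0,0,0,0.58]]
  ]
}}

```text
clock: 9.75
position: [0.4168, -0.195, 0.2368]
ee_rot: [-2.901, 1.205, -0.0]
force: [-0.3, 0.6, -0.6]
width: 0.582
gripper_force: 6.8
```

Add to h.py:
```python
def brown(im,roi=(0,0,560,420)):
    h=cv2.cvtColor(im,cv2.COLOR_BGR2HSV); x0,y0,x1,y1=roi
    m=((h[...,0]<18)&(h[...,1]>110)&(h[...,2]>50)).astype(np.uint8); k=np.zeros_like(m);k[y0:y1,x0:x1]=m[y0:y1,x0:x1]
    n,l,st,c=cv2.connectedComponentsWithStats(k); i=1+np.argmax(st[1:,4]); s=st[i]; return (s[0]+(s[2]-1)/2,s[1]+(s[3]-1)/2),s
```

Run:
```python
from h import *
s=readout.observe();Rm=R.from_rotvec(s['ee_rot']).as_matrix();print(s['joints'].round(2),s['position'],Rm[:,0],s['width'])
p,M=shot('wrist')
z=s['position'][2]-.0722+.016
for c,st in teal(p,(100,0,460,150)): print(c,st,(Rm.T@(ray(p,M,*c,z)-s['position'])).round(4))
find(p,M,['egg'])
q,st=brown(p['image'],(150,0,420,250));print(q,st,ray(p,M,*q,.089),(Rm.T@(ray(p,M,*q,.089)-s['position'])).round(4))
cv2.imwrite('pics/f.png',p['image'])
```

```text
[ 0.48  0.24 -0.19  2.02  0.06  0.88 -2.1 ] [ 0.41682304 -0.19495391  0.23677237] [ 7.05901129e-01 -7.08310381e-01 -1.29761818e-05] 0.5824705158330142
[190.6  67.9] [ 175   29   32   80 1881] [ 0.0942 -0.0376  0.0562]
[377.1  66.6] [ 361   29   32   80 1774] [0.0947 0.0388 0.0562]
egg 0.74 [ 0.5112 -0.2563  0.0425] px 253 63
egg 0.71 [ 0.4821 -0.2599  0.1052] px 282 83
(np.float64(283.5), np.float64(79.0)) [ 251   44   66   71 3488] [ 0.48386911 -0.26305439  0.089     ] [0.0956 0.0006 0.1478]
```

View pics/f.png

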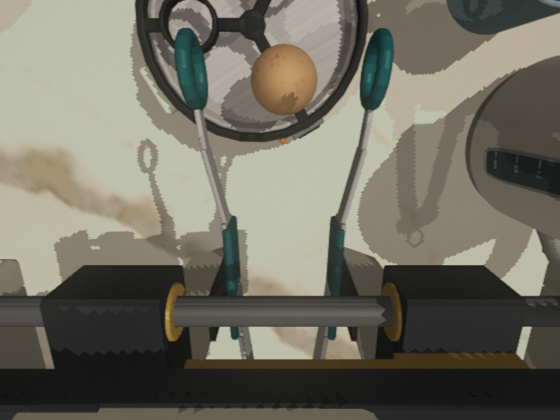

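The egg at (284,79) is centred between the jaws at (191,68) and (377,67). It is lined up within 1 mm, and the kettle clears the gripper, so I'll descend.

In the tool's units: 0.015 m is 0.3, 0.01 m is 0.2.

Call:
{"method": "shift_gripper", "body": {
  "motion": [
    [[0.02,0,0.1,0,0.58],[0,0,0.2,0,0.58],[0,0,0.3,0,0.58],[0,0,0.3,0,0.58],[0,0,0.3,0,0.58],[0,0,0.3,0,0.58],[0,0,0.2,0,0.58],[0,0,0.1,0,0.58],[0,0,0,0,0.58],[0,0,0,0,0.58]]
  ]
}}

```text
clock: 10.85
position: [0.4178, -0.1962, 0.147]
ee_rot: [-2.902, 1.203, -0.001]
force: [0.6, -0.4, -0.8]
width: 0.581
gripper_force: 6.8
```

Run:
```python
from h import *
s=readout.observe();Rm=R.from_rotvec(s['ee_rot']).as_matrix();print(s['position'],s['force'])
p,M=shot('wrist')
z=s['position'][2]-.0562
for c,st in teal(p,(100,0,460,150)): print(c,st,(Rm.T@(ray(p,M,*c,z)-s['position'])).round(4))
q,st=brown(p['image'],(150,0,420,250));print(q,st,(Rm.T@(ray(p,M,*q,.089)-s['position'])).round(4))
find(p,M,['egg'])
sd,Ms=shot('side')
cv2.imwrite('pics/g.png',np.hstack([p['image'],cv2.resize(sd['image'][100:205,280:340],None,fx=4,fy=4)])[:, :800])
```

```text
[ 0.41776899 -0.19618407  0.14697931] [ 0.63441698 -0.3777821  -0.80472464]
[190.8  68.7] [ 175   29   32   80 1862] [ 0.0939 -0.0375  0.0562]
[377.4  65.6] [ 361   29   33   80 1797] [0.0951 0.0389 0.0562]
(np.float64(284.0), np.float64(67.5)) [ 231   10  107  116 9304] [0.0945 0.0007 0.058 ]
egg 0.71 [ 0.4828 -0.26    0.1075] px 280 73
egg 0.51 [ 0.4537 -0.2328  0.1004] px 283 176
```

View pics/g.png

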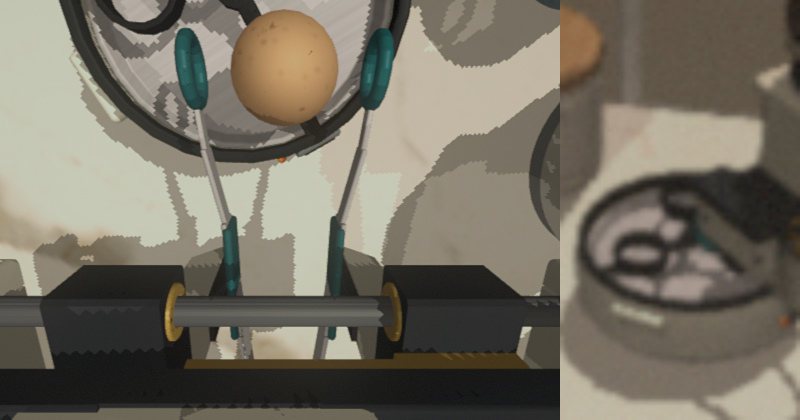

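The egg, at (284,67) and seen at its widest, sits exactly midway between the two jaws. Now I'll squeeze gently.

Call:
{"method": "shift_gripper", "body": {
  "motion": [
    [[0,0,0,0,0.55],[0,0,0,0,0.52],[0,0,0,0,0.49],[0,0,0,0,0.46],[0,0,0,0,0.44],[0,0,0,0,0.42],[0,0,0,0,0.40],[0,0,0,0,0.38],[0,0,0,0,0.36],[0,0,0,0,0.34]]
  ],
  "squeeze": 30
}}

```text
clock: 12.0
position: [0.4176, -0.1961, 0.1467]
ee_rot: [-2.902, 1.203, -0.0]
force: [1.5, -0.0, -1.2]
width: 0.406
gripper_force: 30.0
```

Call:
{"method": "shift_gripper", "body": {
  "motion": [
    [[0,0,0,0,0.3],[0,0,0,0,0.3],[0,0,0,0,0.3],[0,0,0,0,0.3]]
  ]
}}

```text
clock: 12.4
position: [0.4176, -0.1961, 0.1467]
ee_rot: [-2.902, 1.203, -0.0]
force: [0.8, -0.2, -1.2]
width: 0.407
gripper_force: 30.0
```

In the tool's units: -0.013 m is -0.26, -0.012 m is -0.24.

Call:
{"method": "shift_gripper", "body": {
  "motion": [
    [[0,0,-0.06,0,0.3],[0,0,-0.12,0,0.3],[0,0,-0.2,0,0.3],[0,0,-0.24,0,0.3],[0,0,-0.26,0,0.3],[0,0,-0.26,0,0.3],[0,0,-0.24,0,0.3],[0,0,-0.16,0,0.3],[0,0,-0.06,0,0.3],[0,0,0,0,0.3]]
  ]
}}

```text
clock: 13.4
position: [0.4177, -0.1962, 0.2272]
ee_rot: [2.902, -1.204, 0.001]
force: [0.3, 0.7, -2.1]
width: 0.408
gripper_force: 30.0
```

Run:
```python
from h import *
s=readout.observe();Rm=R.from_rotvec(s['ee_rot']).as_matrix();print(s['position'],s['joints'].round(2))
p,M=shot('wrist'); z=s['position'][2]-.0562
for c,st in teal(p,(100,0,460,150)): print(c,st,(Rm.T@(ray(p,M,*c,z)-s['position'])).round(4))
q,st=brown(p['image'],(150,0,420,250));print(q,st,(Rm.T@(ray(p,M,*q,z)-s['position'])).round(4))
# cup from top and side
t,Mt=shot('top');sd,Ms=shot('side')
for n,v in(('t',(t,Mt)),('s',(sd,Ms))): find(*v,['cup','cup_mouth'])
a=cv2.resize(t['image'][175:240,110:195],None,fx=4,fy=4);b=cv2.resize(sd['image'][280:345,205:290],None,fx=4,fy=4)
im=np.vstack([np.hstack([a,b]),cv2.resize(p['image'],(680,510))[:320]]);cv2.imwrite('pics/h.png',im)
```

```text
[ 0.41765249 -0.19618906  0.22718663] [ 0.48  0.26 -0.19  2.03  0.06  0.86 -2.1 ]
[224.1  63.9] [ 215   27   20   80 1155] [ 0.0957 -0.0238  0.0563]
[344.5  62.3] [ 335   28   19   80 1034] [0.0963 0.0254 0.0563]
(np.float64(283.5), np.float64(70.5)) [ 231   14  106  114 9257] [0.0932 0.0005 0.0563]
cup 0.85 [0.5664 0.2613 0.0409] px 152 205
cup_mouth 0.94 [0.5662 0.2638 0.0388] px 151 205
cup 0.67 [0.561  0.2635 0.0378] px 250 311
cup 0.56 [ 0.5234 -0.2513  0.0413] px 311 168
cup_mouth 0.66 [0.567  0.2636 0.0375] px 247 310
```

View pics/h.png

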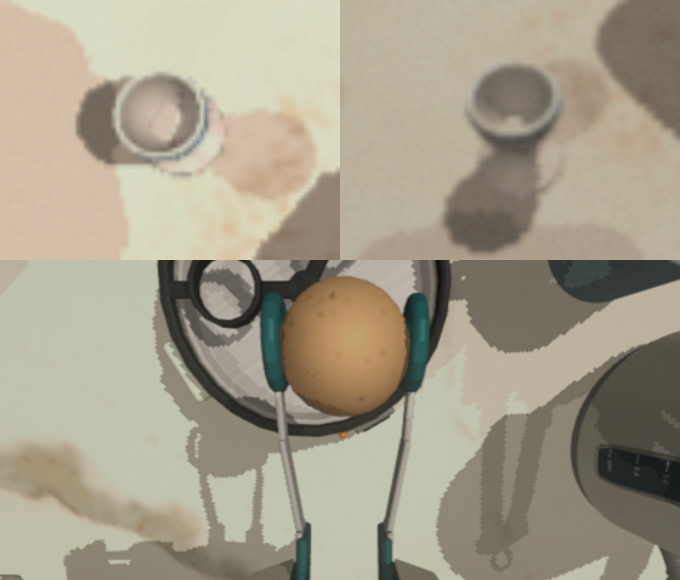

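The egg is held between the jaws and is out of the nest. The cup rim centre is at about top (149.5,203.5) and side (248,305).

In the tool's units: -0.12 rad / 3.1416 = -0.0382.

Call:
{"method": "shift_gripper", "body": {
  "motion": [
    [[0,0,0,-0.0095,0.3],[0,0,0,-0.0223,0.3],[0,0,0,-0.035,0.3],[0,0,0,-0.0382,0.3],[0,0,0,-0.0382,0.3],[0,0,0,-0.0382,0.3],[0,0,0,-0.0382,0.3],[0,0,0,-0.0382,0.3],[0,0,0,-0.0382,0.3],[0,0,0,-0.0382,0.3]]
  ]
}}

```text
clock: 14.75
position: [0.4175, -0.1962, 0.2267]
ee_rot: [3.113, 0.423, -0.0]
force: [1.1, 0.3, -1.7]
width: 0.403
gripper_force: 30.0
```

Call:
{"method": "shift_gripper", "body": {
  "motion": [
    [[0,0,0,-0.0318,0.3],[0,0,0,-0.0159,0.3],[0,0,0,-0.0064,0.3],[0,0,0,0,0.3]]
  ]
}}

```text
clock: 15.15
position: [0.4175, -0.1962, 0.2267]
ee_rot: [3.068, 0.676, -0.0]
force: [0.2, -0.4, -1.3]
width: 0.405
gripper_force: 30.0
```

Run:
```python
from h import *
t,Mt=shot('top');sd,Ms=shot('side')
m,e=tri((t,Mt,149.5,203.5),(sd,Ms,248,305.2));print(m,e,ray(t,Mt,149.5,203.5,.058),ray(sd,Ms,248,305.2,.058))
s=readout.observe();Rm=R.from_rotvec(s['ee_rot']).as_matrix();print(s['position'],Rm[:,0],s['width'])
m=ray(t,Mt,149.5,203.5,.058)
print('go',Rm.T@(m+[0,0,.07]-s['position'])-[.094,.0006,.0562])
```

```text
[0.5646 0.263  0.0556] 0.0015 [0.56516275 0.26261216 0.058     ] [0.56279521 0.26485642 0.058     ]
[ 0.41751881 -0.19615719  0.2266988 ] [ 9.07803602e-01  4.19395536e-01 -6.05904692e-05] 0.4048805930681319
go [ 0.2324435  -0.35515027  0.04248257]
```

In the tool's units: -0.02 m is -0.4, -0.015 m is -0.3.

Call:
{"method": "shift_gripper", "body": {
  "motion": [
    [[0.066,-0.1,0,0,0.3],[0.158,-0.24,0,0,0.3],[0.196,-0.3,0,0,0.3],[0.262,-0.4,0,0,0.3],[0.262,-0.4,0,0,0.3],[0.262,-0.4,0,0,0.3],[0.262,-0.4,0,0,0.3],[0.262,-0.4,0,0,0.3],[0.262,-0.4,0,0,0.3],[0.262,-0.4,0,0,0.3]]
  ]
}}

```text
clock: 16.25
position: [0.4475, 0.0088, 0.2268]
ee_rot: [3.068, 0.676, 0.0]
force: [0.2, -0.3, -1.2]
width: 0.403
gripper_force: 30.0
```

Call:
{"method": "shift_gripper", "body": {
  "motion": [
    [[0.262,-0.4,0,0,0.3],[0.262,-0.4,0,0,0.3],[0.262,-0.4,0,0,0.3],[0.262,-0.4,0,0,0.3],[0.262,-0.4,0,0,0.3],[0.262,-0.4,0,0,0.3],[0.262,-0.4,0,0,0.3],[0.262,-0.4,0,0,0.3],[0.196,-0.3,0,0,0.3],[0.104,-0.16,0,0,0.3]]
  ]
}}

```text
clock: 17.25
position: [0.4789, 0.226, 0.2268]
ee_rot: [-3.066, -0.678, -0.0]
force: [-0.6, 0.4, -1.1]
width: 0.405
gripper_force: 30.0
```

Call:
{"method": "shift_gripper", "body": {
  "motion": [
    [[0,0,0,0,0.3],[0,0,0,0,0.3]]
  ]
}}

```text
clock: 17.45
position: [0.4791, 0.223, 0.2265]
ee_rot: [3.067, 0.675, -0.001]
force: [-0.1, -0.1, -1.7]
width: 0.404
gripper_force: 30.0
```

Run:
```python
from h import *
s=readout.observe();Rm=R.from_rotvec(s['ee_rot']).as_matrix();print(s['position'],Rm[:,0],s['width'])
p,M=shot('wrist'); z=s['position'][2]-.0562
for c,st in teal(p,(100,0,460,150)): print(c,st,(Rm.T@(ray(p,M,*c,z)-s['position'])).round(4))
q,st=brown(p['image'],(150,0,420,250));e=ray(p,M,*q,z);print(q,st,e,(Rm.T@(e-s['position'])).round(4))
print('go',Rm.T@(np.array([.565,.263,.128])-e))
```

```text
[0.47913735 0.22301544 0.22650278] [ 9.07522029e-01  4.20003802e-01 -7.57612769e-04] 0.4035396434271981
[223.7  66.5] [ 215   28   20   80 1139] [ 0.0942 -0.0238  0.0561]
[343.4  63.2] [ 333   28   20   80 1081] [0.0955 0.0251 0.0561]
(np.float64(283.5), np.float64(70.5)) [ 231   14  106  114 9335] [0.56349277 0.26130117 0.17030278] [0.0927 0.0007 0.0561]
go [ 0.00211341 -0.0009338   0.04230064]
```

In the tool's units: 0.009 m is 0.18, 0.008 m is 0.16.

Call:
{"method": "shift_gripper", "body": {
  "motion": [
    [[0.02,-0.01,0.06,0,0.3],[0.02,-0.008,0.12,0,0.3],[0,0,0.16,0,0.3],[0,0,0.18,0,0.3],[0,0,0.16,0,0.3],[0,0,0.1,0,0.3],[0,0,0.05,0,0.3],[0,0,0,0,0.3],[0,0,0,0,0.3],[0,0,0,0,0.3]]
  ]
}}

```text
clock: 18.5
position: [0.4809, 0.2255, 0.1856]
ee_rot: [-3.068, -0.676, -0.001]
force: [-0.5, 0.1, -2.0]
width: 0.405
gripper_force: 30.0
```

Run:
```python
from h import *
s=readout.observe();Rm=R.from_rotvec(s['ee_rot']).as_matrix();print(s['position'],s['width'])
p,M=shot('wrist'); z=s['position'][2]-.0562
q,st=brown(p['image'],(150,0,420,250));e=ray(p,M,*q,z);print(q,st,e)
sd,Ms=shot('side');b,_=brown(sd['image'],(200,240,300,320));print(b,ray(sd,Ms,*b,z))
t,Mt=shot('top')
cv2.imwrite('pics/i.png',np.hstack([cv2.resize(t['image'][160:260,100:200],None,fx=4,fy=4),cv2.resize(sd['image'][240:340,200:300],None,fx=4,fy=4)]))
```

```text
[0.48094728 0.22553286 0.18555892] 0.40473930433477984
(np.float64(283.5), np.float64(70.5)) [ 231   14  106  114 9321] [0.56536024 0.26391246 0.12935892]
(np.float64(246.5), np.float64(280.0)) [0.56346393 0.25663405 0.12935892]
```

View pics/i.png

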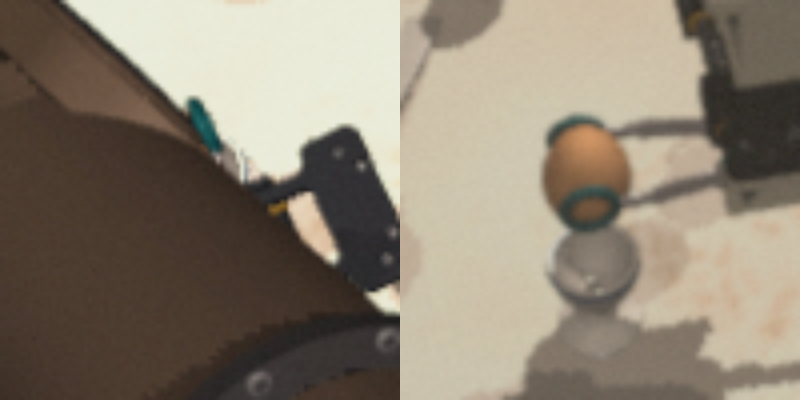

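In the side view the egg at (588,172) is clear above the undisturbed cup at (595,267), held in both loops. The top view is blocked by the arm.

Call:
{"method": "shift_gripper", "body": {
  "motion": [
    [[0,0,0,0,0.3],[0,0,0,0,0.3],[0,0,0,0,0.3],[0,0,0,0,0.3],[0,0,0,0,0.3]]
  ]
}}

```text
clock: 19.15
position: [0.4808, 0.2254, 0.1852]
ee_rot: [3.068, 0.676, -0.0]
force: [0.3, 0.3, -1.7]
width: 0.407
gripper_force: 30.0
```

```bash
python3 -c "
from cell import workorder
print(workorder.sign_off())"
```

```text
the job is handed in; nothing more can be done
None
```

I handed the job in at 19 s with the egg held still in the squeezed tongs (30 N grip), about 4 cm above the empty cup; the hand-in gave no verdict.

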